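# Pack a sample box from the tile magazine

### The job

Pack two blank wooden sample tiles from the upright magazine into the open box, one at a time: push the magazine's pusher all the way in to bring out the bottom tile, let the pusher spring fully back so the stack drops, and lay that tile flat in the box; then do the same with the next tile, leaving the other two in the magazine. Finally swing the box lid fully shut so its tab is down behind the rim, without disturbing the tin, jar or brush.

Things in the scene. Friction and masses are not known exactly. Their poses are not given: they have to be found in the camera images.
- chute (a point): middle of the chute floor, 30 mm above the table. The fixed magazine is an upright open-topped sheet-metal chute (inside 56 x 84 mm, outside 66 x 96 mm, walls 78 mm above its floor) on a grey base 100 (x) x 330 (y) x 8 mm centred under it. z up; +y is the way tiles come out, through a 25 mm high gap under the front wall. Four tiles are stacked in it, long side along y.
- ledge (a point): top of the plywood ledge, level with the chute floor (30 mm above the table), 90 mm (+y) from the chute's middle: the centre of a pushed-out tile's underside lies about here. The ledge is 34 mm wide (a 52 mm wide tile overhangs it by 9 mm each side), from 48 to 160 mm from the chute's middle, with a 7 mm stop lip at 154 mm. Axes as the chute's.
- pusher (a joint): travel of the pusher along the chute's +y, m: 0 = at rest, 0.097 = fully in (hard stop). A spring (2.5 N at rest, 5 N fully in, plus damping) drives it back by itself within 2 s when let go. Its 16 mm thick blade pushes the bottom tile only, right out of the chute on to the ledge, and holds up the rest of the stack until it is back; then the stack drops.
- pusher_plate (a point): middle of the rear (-y) face of the pusher's upright metal push plate, 85 mm above the table; the plate is 60 mm wide (x), 6 mm thick (y), from 31 to 101 mm above the table; push here towards +y. Its axes are those of the chute. At rest it lies 153 mm behind (-y) the chute's middle.
- tile1_mid (a point): a bare wooden sample tile, 52 x 80 x 18 mm (x, y, z), about 45 g; this point is its centre, half-way up; y along its length, z up through its thickness. It starts at the bottom of the stack, and comes out first.
- tile2_mid (a point): a bare wooden sample tile, 52 x 80 x 18 mm (x, y, z), about 45 g; this point is its centre, half-way up; y along its length, z up through its thickness. It starts second from the bottom, and comes out second.
- tile3_mid (a point): a bare wooden sample tile, 52 x 80 x 18 mm (x, y, z), about 45 g; this point is its centre, half-way up; y along its length, z up through its thickness. It starts third from the bottom; it stays in the magazine.
- tile4_mid (a point): a bare wooden sample tile, 52 x 80 x 18 mm (x, y, z), about 45 g; this point is its centre, half-way up; y along its length, z up through its thickness. It starts on top of the stack; it stays in the magazine.
- box_in (a point): middle of the inner floor of the fixed open brown box, 5 mm above the table; inside 112 mm (x) x 100 mm (y), rim 60 mm above the table, walls 5 mm; z up. Two tiles laid one on the other, long side along y, fit under the shut lid.
- lid_hinge (a point): middle of the lid's hinge line, on the box's +y rim, 60 mm above the table; the line runs along x; axes as box_in. The lid is a board 122 mm wide, 110 mm from hinge to free edge, 4 mm thick, with a 14 mm tab at its free edge that goes inside the -y rim when shut.
- lid (a joint): angle of the lid, rad: 0 = shut, pi/2 = upright, more = leaning back away from the box (towards +y). The hinge is stiff and stays where it is left (about 1 N at the free edge moves it): swing it over and press it right down on the rim.
- paint_tin_p (a point): bystander: paint tin, 72 mm across, 75 mm high; middle of its underside. Leave alone.
- wax_jar_p (a point): bystander: glass jar, 60 mm across, 60 mm high; middle of its underside. Leave alone.
- brush_p (a point): bystander: paint brush 200 mm long lying on the table; this point is on its handle. Leave alone.
Things that resemble listed ones, but are neither listed nor needed, are in the scene too. Of the things like the part that bears box_in, leave any that is yellow; of the rest the smaller one is meant.

How it is judged:
By the outcome, as a careful person would: the job done as asked, in the order asked, and still so for the second after the job is handed in, with the robot touching nothing.
It also fails if it takes over 72 s, if anything falls off the work surface, if the arm or the gripper's body presses on something with over 40 N, if the wrist force passes 120 N, or if a joint passes its speed limit or range.

### The arm

A 6-joint arm with a two-finger parallel gripper is mounted at the origin on the work surface. World frame = base frame: x ahead of the robot, y to its left, z up, the work surface at z = 0. Lengths are in m, angles in rad, forces in N, time in s.
With the tool pointing down it reaches from about 0.275 to 0.825 m from the base axis. Payload 5.2 kg.
Tool frame: the origin (TCP) lies midway between the tips of the shut fingers; the grasp point (between the pads) lies tcp_to_grasp behind it (tcp_to_grasp is the distance from the TCP to the grasp point, in m); z points along the fingers, y is the line along which they close (so a half turn about z gives the same grasp; the last joint's range is limited). The gripper opens to 93 mm and grips with 3 to 60 N. Pads are 15 mm wide; open, the fingers measure 128 mm over their backs; the gripper's body (75 mm by 188 mm) begins 65 mm behind the grasp point.
Start: joints at [-1.377, 0.259, 1.535, -0, 1.348, -0.203], TCP at [0.213, -0.507, 0.219] pointing down, gripper open.
Joint ranges: [-3.14, 3.14], [-0.91, 2.08], [0.19, 2.58], [-1.22, 4.36], [0.22, 2.71], [-3.12, 3.12]. Speed limits (rad/s): [2.57, 2.57, 3.14, 3.14, 3.14, 3.14].

### API

Orientations are given as a rotation vector (axis times angle).
In Python, from rig import sense, snapshot, finish_job, tcp_to_grasp gives the robot as it stands.
- The arm moves only by the tool carry_out, never from a script. Its arguments are lists of equal length, an entry for each row: "grip": the opening, from -1 (shut) to 1 (fully open), so that 0 is half open; "offset": the shift along the tool's x, y, z in m, a list of three; "rotation": the turn, a rotation vector about the tool's x, y, z in degrees, a list of three. In form: {"grip": [grip, ...], "offset": [[tx, ty, tz], ...], "rotation": [[ax, ay, az], ...]}. A call has 1 to 10 rows; each row is the pose to reach, as a shift and turn from the pose commanded when the call began, along the tool's axes at that moment; what a row does not reach only later rows make up. A row lasts 1/8 s, in which the tool goes at most 62.5 mm and 10.7 degrees, less where a joint would pass 70% of its speed; a pose out of reach is approached as far as the arm can. A call with a gripper value outside its range is refused whole. The fingers move at their own pace and stop on an object; "squeeze" is the grip in N (left out, the last holds). Time passes only in rows, so rows that repeat a pose let the fingers close. It gives the time, the measured TCP pose, the force, the opening and the grip force at its end, in the units of the state.
- sense(): the state, without advancing time (a new reading comes with each control period).
- snapshot(name): name is "side" or "top"; returns a dict with "pixels" (400x640x3 uint8, red, green, blue), "camera_matrix" (3x3 intrinsics, pixels), "cam_to_world" (4x4, takes a point from camera to world coordinates). Camera axes: x right, y down, z forward; pixel columns grow to the right and rows downward; lengths in m; the calibration is good to about 2 mm. A picture is of the moment at which its call begins. There is no depth.
- finish_job(): hands the job in; it is judged then, once.
The state is a dict: "t": time; "q": joint angles; "dq": joint speeds; "tau": joint torques, N m; "ee_pos": TCP position; "tool_rot": TCP orientation; "ft_force": force on the tool from outside, world axes, zero at the start; "ft_torque": the same for the moment, N m; "grip_width": finger opening in m; "grasp_force": force on a finger pad.
Only numpy, scipy, OpenCV 4.12 (cv2) and the standard library are available. Lean on these libraries where they do the work, as an engineer would, in place of code of your own. Each camera call takes 0.05 s, during which the arm holds its last target. There are 200 camera calls.

## Working session

There is one attempt and no reset: what is moved stays moved. The work goes in short steps, Python scripts to look and compute and a tool call to move; the robot and the scene stay as the last step left them, time stands still between calls to the robot, and variables do not carry over. Pictures are saved under pics/ and viewed, at most 10 in all, crops included, and the job is handed in when it is done.

Besides the shell and the picture viewer there is one more tool, called by a JSON object that holds its "api" and its "payload". carry_out: Moves the arm, as the interface text tells. Its arguments: {"type":"object","properties":{"grip":{"type":"array","items":{"type":"number"}},"offset":{"type":"array","items":{"type":"array","items":{"type":"number"}}},"rotation":{"type":"array","items":{"type":"array","items":{"type":"number"}}},"squeeze":{"type":"number"}},"required":["grip","offset","rotation"]}

```bash
mkdir -p pics
python3 - <<'E'
from rig import sense, snapshot, tcp_to_grasp
import cv2,numpy as np
print(tcp_to_grasp); s=sense(); print(s['ee_pos'],s['tool_rot'],s['grip_width'],s['t'])
for n in('top','side'):
    d=snapshot(n); cv2.imwrite(f'pics/{n}0.png',d['pixels'][...,::-1]); np.savez(f'{n}0.npz',**d); print(d['camera_matrix'].round(1).tolist(),d['cam_to_world'].round(4).tolist())
E
```

```text
0.0188
[ 0.2124563  -0.50672228  0.21781278] [-3.07817521e+00 -6.18845672e-01  1.52817201e-05] 0.09296286505422055 0.0
[[396.2, 0.0, 316.3], [0.0, 396.2, 208.5], [0.0, 0.0, 1.0]] [[0.0273, -0.9829, 0.1824, 0.371], [-0.9996, -0.0252, 0.0138, -0.001], [-0.0089, -0.1827, -0.9831, 0.9985], [0.0, 0.0, 0.0, 1.0]]
[[404.7, 0.0, 317.9], [0.0, 404.7, 206.0], [0.0, 0.0, 1.0]] [[-0.9556, -0.219, 0.1972, 0.3667], [-0.2947, 0.6953, -0.6556, 0.6647], [0.0065, -0.6846, -0.7289, 0.8618], [0.0, 0.0, 0.0, 1.0]]
```

View pics/top0.png

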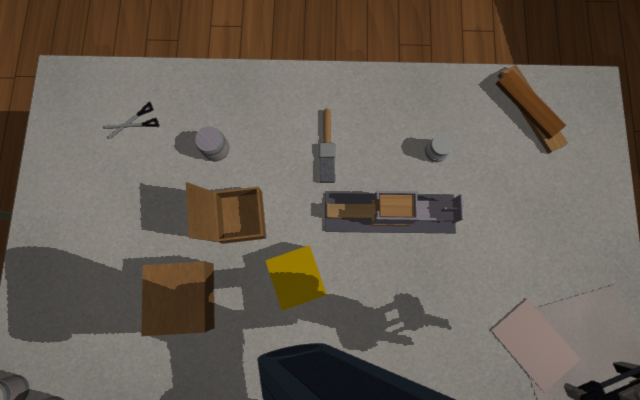

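View pics/side0.png

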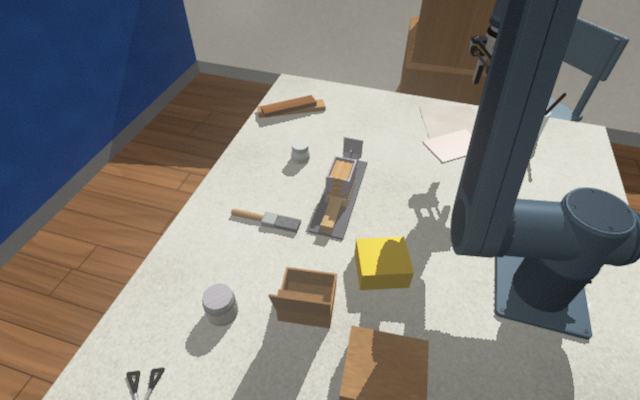

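Top view: the box (smaller brown one, lid leaning to +y) is at about (240,213), the magazine at (395,206), and the push plate at (458,208). The yellow box at (296,277) and the bigger brown one at (178,298) are decoys. The side view agrees. Next I'll view an enlarged crop of both views to read the corners.

```bash
cat > h.py <<'E'
import numpy as np
def ray(n,u,v,z,f=None):
    d=np.load(f or f'{n}0.npz'); K=d['camera_matrix'];T=d['cam_to_world']
    r=T[:3,:3]@np.linalg.solve(K,[u,v,1.]); o=T[:3,3]; return (o+r*(z-o[2])/r[2]).round(4)
def proj(n,p):
    d=np.load(f'{n}0.npz'); T=np.linalg.inv(d['cam_to_world']); c=T[:3,:3]@np.array(p)+T[:3,3]; c=d['camera_matrix']@c; return (c[:2]/c[2]).round(1)
E
python3 - <<'E'
import cv2,numpy as np
t=np.load('top0.npz')['pixels'][...,::-1]; s=np.load('side0.npz')['pixels'][...,::-1]
a=cv2.resize(t[175:250,310:470],None,fx=5,fy=5,interpolation=cv2.INTER_CUBIC)  # 800x375
b=cv2.resize(t[175:250,180:280],None,fx=3,fy=3,interpolation=cv2.INTER_CUBIC)
c=cv2.resize(s[130:205,300:380],None,fx=3,fy=3,interpolation=cv2.INTER_CUBIC)
o=np.zeros((600,800,3),np.uint8); o[:375]=a; o[375:600,:300]=b; o[375:600,310:550]=c
o=np.clip(o.astype(float)*1.5,0,255).astype(np.uint8)
cv2.imwrite('pics/crop1.png',o)
E
```

```text
(no output)
```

View pics/crop1.png

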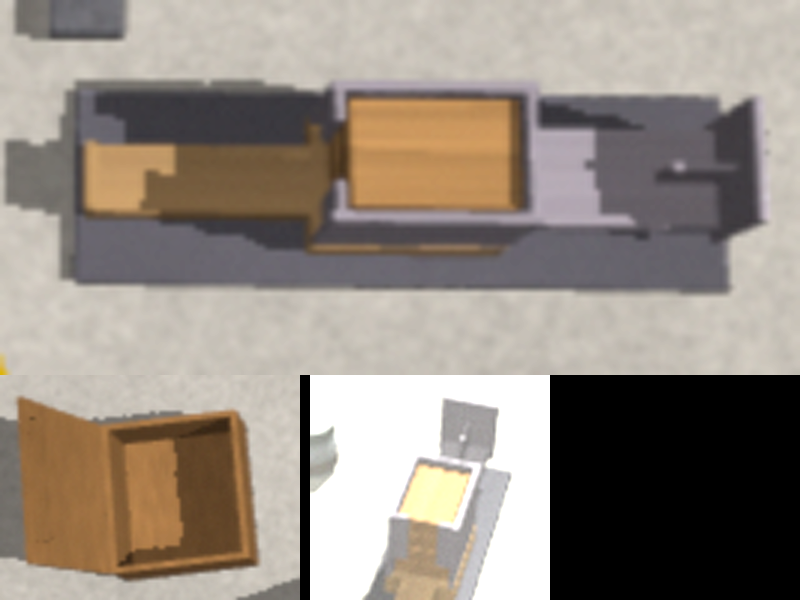

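The crop shows base corners at (78,90), (77,283), (727,290) and (718,98). The chute rim is at (333,84)–(534,222) and the plate top at (757,98)–(767,222). In the lower left are the box rim corners and the lid's free edge at (18,398)–(28,562).

Run:
```python
from h import *
from rig import *
A=lambda x,y:(310+(x+.5)/5-.5,175+(y+.5)/5-.5)
B=lambda x,y:(180+(x+.5)/3-.5,175+(y-375+.5)/3-.5)
def show(l,pts,f,z):
    P=np.array([ray('top',*f(*p),z) for p in pts]); print(l,P[:,:2].tolist(),'mean',P.mean(0).round(4)[:2],'len',np.linalg.norm(np.diff(P,axis=0),axis=1).round(4)); return P
p=show('base',[(78,90),(77,283),(727,290),(718,98)],A,.008)
for i,j in((1,2),(0,3)): d=p[i]-p[j]; print('yaw of +y',np.degrees(np.arctan2(-d[0],d[1])))
show('rim',[(333,84),(333,218),(534,222),(538,84)],A,.108)
show('plate',[(757,98),(767,222)],A,.101)
p=show('box',[(237,412),(257,562),(120,575),(106,425)],B,.06)
for i,j in((2,1),(3,0)): d=p[i]-p[j]; print('yaw box',np.degrees(np.arctan2(-d[0],d[1])))
d=p[0]-p[1]; print('yaw x',np.degrees(np.arctan2(d[1],d[0])))
for z in(.12,.14,.16): show(f'lid{z}',[(18,398),(28,562)],B,z)
from scipy.spatial.transform import Rotation as R
s=sense(); print(R.from_rotvec(s['tool_rot']).as_matrix().round(4).tolist())
```

```text
base [[0.5966, -0.0086], [0.4971, -0.0104], [0.5021, -0.3362], [0.6007, -0.3352]] mean [ 0.5491 -0.1726] len [0.0995 0.3258 0.0986]
yaw of +y 0.8792400543864691
yaw of +y 0.7192295070916153
rim [[0.5796, -0.1251], [0.5172, -0.1251], [0.5177, -0.2162], [0.582, -0.2192]] mean [ 0.5491 -0.1714] len [0.0624 0.0911 0.0644]
plate [[0.5796, -0.3218], [0.5216, -0.3241]] mean [ 0.5506 -0.3229] len [0.058]
box [[0.5946, 0.1542], [0.4729, 0.1317], [0.4597, 0.2398], [0.5811, 0.26]] mean [0.5271 0.1964] len [0.1238 0.1089 0.1231]
yaw box 6.961873909634836
yaw box 7.271603672897656
yaw x 10.474617379016092
lid0.12 [[0.5871, 0.3122], [0.4619, 0.2937]] mean [0.5245 0.303 ] len [0.1266]
lid0.14 [[0.5822, 0.3051], [0.4598, 0.287]] mean [0.521 0.296] len [0.1237]
lid0.16 [[0.5773, 0.2979], [0.4577, 0.2803]] mean [0.5175 0.2891] len [0.1209]
[[0.9223, 0.3865, -0.0003], [0.3865, -0.9223, 0.0016], [0.0003, -0.0016, -1.0]]
```

```bash
cat >> h.py <<'E'
def go(p,yaw,s=None):
    """tool-frame offset/turn to reach TCP p, tool x at yaw (deg), pointing down"""
    from rig import sense; from scipy.spatial.transform import Rotation as R
    s=s or sense(); M=R.from_rotvec(s['tool_rot']); y=np.radians(yaw)
    G=R.from_matrix(np.array([[np.cos(y),np.sin(y),0],[np.sin(y),-np.cos(y),0],[0,0,-1]]))
    print(p,'off',M.inv().apply(np.array(p)-s['ee_pos']).round(4),'rot',np.degrees((M.inv()*G).as_rotvec()).round(2))
E
python3 -c "
from h import *
go([.5505,-.365,.2],90.9);go([.5505,-.365,.075],90.9)"
```

```text
[0.5505, -0.365, 0.2] off [ 3.666e-01 -1.000e-04  1.800e-02] rot [ -0.07  -0.07 -68.17]
[0.5505, -0.365, 0.075] off [3.665e-01 1.000e-04 1.430e-01] rot [ -0.07  -0.07 -68.17]
```

{"api": "carry_out", "payload": {"grip": [-1, -1, -1, -1, -1, -1, -1, -1, -1, -1], "offset": [[0.046, 0, 0.003], [0.092, 0, 0.006], [0.138, 0, 0.01], [0.184, 0, 0.014], [0.23, 0, 0.018], [0.276, 0, 0.018], [0.322, 0, 0.018], [0.3665, 0, 0.04], [0.3665, 0, 0.09], [0.3665, 0, 0.143]], "rotation": [[0, 0, -8.5], [0, 0, -17], [0, 0, -25.5], [0, 0, -34], [0, 0, -42.5], [0, 0, -51], [0, 0, -59.5], [0, 0, -68.2], [0, 0, -68.2], [0, 0, -68.2]]}}

```text
t: 1.35
ee_pos: [0.5515, -0.365, 0.0743]
tool_rot: [2.201, 2.241, -0.0]
ft_force: [0.1, -1.1, -0.5]
grip_width: 0.0013
grasp_force: 0.0
```

```bash
python3 -c "
from h import *
go([.5505,-.365,.075],90.9)
go([.5495,-.3,.075],90.9)
go([.549,-.228,.075],90.9)"
```

```text
[0.5505, -0.365, 0.075] off [ 0.     -0.001  -0.0007] rot [0.04 0.04 0.13]
[0.5495, -0.3, 0.075] off [ 0.065  -0.0008 -0.0008] rot [0.04 0.04 0.13]
[0.549, -0.228, 0.075] off [ 0.137   0.     -0.0008] rot [0.04 0.04 0.13]
```

{"api": "carry_out", "payload": {"grip": [-1, -1, -1, -1, -1, -1, -1, -1, -1, -1], "offset": [[0.015, -0.001, 0], [0.026, -0.001, 0], [0.037, -0.001, 0], [0.048, -0.001, 0], [0.06, 0, 0], [0.072, 0, 0], [0.084, 0, 0], [0.096, 0, 0], [0.108, 0, 0], [0.118, 0, 0]], "rotation": [[0, 0, 0], [0, 0, 0], [0, 0, 0], [0, 0, 0], [0, 0, 0], [0, 0, 0], [0, 0, 0], [0, 0, 0], [0, 0, 0], [0, 0, 0]]}}

```text
t: 2.6
ee_pos: [0.5493, -0.2498, 0.0785]
tool_rot: [2.199, 2.235, -0.003]
ft_force: [-3.0, -7.9, 1.5]
grip_width: 0.0003
grasp_force: 3.7
```

{"api": "carry_out", "payload": {"grip": [-1, -1, -1, -1], "offset": [[0.004, 0, 0], [0.006, 0, 0], [0.008, 0, 0], [0.008, 0, 0]], "rotation": [[0, 0, 0], [0, 0, 0], [0, 0, 0], [0, 0, 0]]}}

```text
t: 3.1
ee_pos: [0.5492, -0.2415, 0.0785]
tool_rot: [2.199, 2.236, -0.002]
ft_force: [-3.2, -4.9, 3.3]
grip_width: 0.0008
grasp_force: 2.6
```

{"api": "carry_out", "payload": {"grip": [-1, -1, -1, -1, -1], "offset": [[0.002, 0, 0], [0.004, 0, 0], [0.006, 0, 0], [0.007, 0, 0], [0.007, 0, 0]], "rotation": [[0, 0, 0], [0, 0, 0], [0, 0, 0], [0, 0, 0], [0, 0, 0]]}}

```text
t: 3.72
ee_pos: [0.5492, -0.237, 0.0786]
tool_rot: [2.197, 2.234, -0.006]
ft_force: [-3.2, -12.3, 0.1]
grip_width: 0.0003
grasp_force: 6.3
```

{"api": "carry_out", "payload": {"grip": [-1, -1], "offset": [[0.002, 0, 0], [0.002, 0, 0]], "rotation": [[0, 0, 0], [0, 0, 0]]}}

```text
t: 3.98
ee_pos: [0.5492, -0.2369, 0.0787]
tool_rot: [2.195, 2.232, -0.009]
ft_force: [-4.8, -18.9, -1.3]
grip_width: 0.0006
grasp_force: 9.1
```

{"api": "carry_out", "payload": {"grip": [-1, -1, -1, -1, -1, -1, -1, -1, -1, -1], "offset": [[-0.01, 0, 0], [-0.02, 0, 0], [-0.035, 0, 0], [-0.05, 0, 0], [-0.065, 0, 0], [-0.08, 0, 0], [-0.1, 0, 0], [-0.12, 0, 0], [-0.135, 0, 0], [-0.135, 0, 0]], "rotation": [[0, 0, 0], [0, 0, 0], [0, 0, 0], [0, 0, 0], [0, 0, 0], [0, 0, 0], [0, 0, 0], [0, 0, 0], [0, 0, 0], [0, 0, 0]]}}

```text
t: 5.22
ee_pos: [0.5504, -0.3671, 0.0755]
tool_rot: [2.205, 2.238, -0.0]
ft_force: [0.7, 1.0, -0.2]
grip_width: 0.0005
grasp_force: 0.0
```

Run:
```python
from h import *
from rig import *
import cv2
d=snapshot('top'); e=snapshot('side'); np.savez('top1.npz',**d)
o=np.zeros((600,800,3),np.uint8)
o[:400]=cv2.resize(d['pixels'][170:250,310:470,::-1],None,fx=5,fy=5,interpolation=cv2.INTER_CUBIC)
o[400:600,:320]=cv2.resize(e['pixels'][130:255,280:480,::-1],None,fx=1.6,fy=1.6)
cv2.imwrite('pics/c2.png',np.clip(o*1.5,0,255).astype(np.uint8))
go([.5495,-.369,.2],90.9);go([.5475,-.074,.15],90.9);go([.5475,-.074,.033],90.9)
```

```text
[0.5495, -0.369, 0.2] off [-0.0035 -0.001  -0.1246] rot [-0.02 -0.04  0.02]
[0.5475, -0.074, 0.15] off [ 0.2914  0.0017 -0.0743] rot [-0.02 -0.04  0.02]
[0.5475, -0.074, 0.033] off [0.2914 0.0017 0.0427] rot [-0.02 -0.04  0.02]
```

View pics/c2.png

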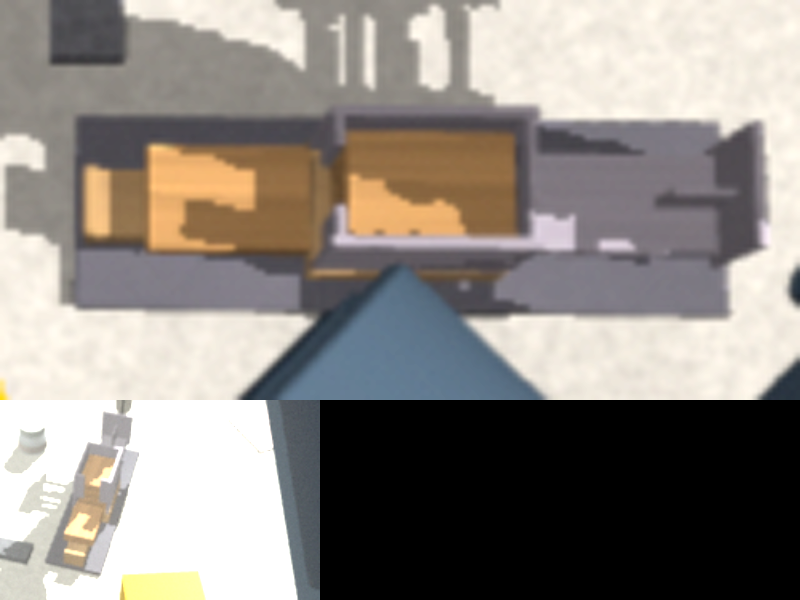

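The first tile is out on the ledge at crop (147–313, 147–250), the plate is back at rest and the stack has dropped. Next I'll locate the tile.

Run:
```python
from h import *
A=lambda x,y:(310+(x+.5)/5-.5,170+(y+.5)/5-.5)
P=np.array([ray('top',*A(*p),.048) for p in[(147,146),(313,149),(314,251),(148,252)]]); print(P[:,:2].tolist(),P.mean(0))
```

```text
[[0.5728, -0.0425], [0.5734, -0.1237], [0.5228, -0.1243], [0.5203, -0.0439]] [ 0.547325 -0.0836    0.048   ]
```

{"api": "carry_out", "payload": {"grip": [-1, -1, -1, 0, 0.5, 1, 1, 1, 1, 1], "offset": [[0, 0, -0.05], [0, 0, -0.1], [0.03, 0, -0.12], [0.07, 0, -0.12], [0.12, 0, -0.12], [0.17, 0.001, -0.12], [0.22, 0.001, -0.12], [0.27, 0.001, -0.12], [0.291, 0.001, -0.1], [0.291, 0.001, -0.075]], "rotation": [[0, 0, 0], [0, 0, 0], [0, 0, 0], [0, 0, 0], [0, 0, 0], [0, 0, 0], [0, 0, 0], [0, 0, 0], [0, 0, 0], [0, 0, 0]]}}

```text
t: 6.58
ee_pos: [0.5468, -0.0717, 0.1511]
tool_rot: [2.198, 2.243, 0.002]
ft_force: [-0.3, -0.8, 0.1]
grip_width: 0.0657
grasp_force: 0.0
```

Run:
```python
from h import *
go([.5475,-.074,.033],90.9)
```

```text
[0.5475, -0.074, 0.033] off [-0.0023  0.0005  0.1181] rot [0.1  0.   0.26]
```

{"api": "carry_out", "payload": {"grip": [1, 1, 1, 1, 1, 1, -1, -1, -1, -1], "offset": [[-0.002, 0.001, 0], [-0.002, 0.001, 0], [-0.002, 0.001, 0.04], [-0.002, 0.001, 0.08], [-0.002, 0.001, 0.118], [-0.002, 0.001, 0.118], [-0.002, 0.001, 0.118], [-0.002, 0.001, 0.118], [-0.002, 0.001, 0.118], [-0.002, 0.001, 0.118]], "rotation": [[0, 0, 0], [0, 0, 0], [0, 0, 0], [0, 0, 0], [0, 0, 0], [0, 0, 0], [0, 0, 0], [0, 0, 0], [0, 0, 0], [0, 0, 0]], "squeeze": 15}}

```text
t: 7.82
ee_pos: [0.5483, -0.0767, 0.0334]
tool_rot: [2.202, 2.239, 0.001]
ft_force: [-0.8, -0.2, -0.7]
grip_width: 0.0575
grasp_force: 0.0
```

{"api": "carry_out", "payload": {"grip": [-1, -1, -1, -1, -1, -1], "offset": [[0, 0, 0], [0, 0, 0], [0, 0, -0.02], [0, 0, -0.06], [0, 0, -0.1], [0, 0, -0.13]], "rotation": [[0, 0, 0], [0, 0, 0], [0, 0, 0], [0, 0, 0], [0, 0, 0], [0, 0, 0]]}}

```text
t: 8.57
ee_pos: [0.5481, -0.0766, 0.1641]
tool_rot: [2.203, 2.239, 0.001]
ft_force: [0.5, -0.6, -0.3]
grip_width: 0.0519
grasp_force: 15.0
```

Run:
```python
from h import *
go([.528,.2,.16],98.5);go([.528,.2,.012],98.5)
```

```text
[0.528, 0.2, 0.16] off [ 0.2769 -0.0155  0.004 ] rot [ 0.04  0.02 -7.56]
[0.528, 0.2, 0.012] off [ 0.277  -0.0156  0.152 ] rot [ 0.04  0.02 -7.56]
```

{"api": "carry_out", "payload": {"grip": [-1, -1, -1, -1, -1, -1, -1, -1, -1], "offset": [[0.03, -0.002, 0], [0.07, -0.004, 0], [0.11, -0.006, 0], [0.15, -0.009, 0], [0.19, -0.012, 0], [0.23, -0.015, 0], [0.265, -0.0175, 0], [0.2805, -0.0175, 0], [0.2805, -0.0175, 0.03]], "rotation": [[0, 0, -1], [0, 0, -2], [0, 0, -3], [0, 0, -4], [0, 0, -5], [0, 0, -6], [0, 0, -7], [0, 0, -7.6], [0, 0, -7.6]]}}

```text
t: 9.7
ee_pos: [0.5277, 0.2047, 0.1343]
tool_rot: [2.045, 2.38, 0.006]
ft_force: [0.0, 0.2, -1.1]
grip_width: 0.0518
grasp_force: 15.0
```

Run:
```python
from h import *
from rig import *
import cv2
go([.526,.2035,.010],98.5)
o=np.zeros((600,800,3),np.uint8)
d=snapshot('top')['pixels'];e=snapshot('side')['pixels']
o[:300,:400]=cv2.resize(d[165:265,170:303,::-1],(400,300),interpolation=cv2.INTER_CUBIC)
o[:300,400:]=cv2.resize(e[240:340,250:383,::-1],(400,300),interpolation=cv2.INTER_CUBIC)
cv2.imwrite('pics/c3.png',np.clip(o[:300]*1.4,0,255).astype(np.uint8))
```

```text
[0.526, 0.2035, 0.01] off [-0.0009 -0.0025  0.1243] rot [0.31 0.   0.15]
```

View pics/c3.png

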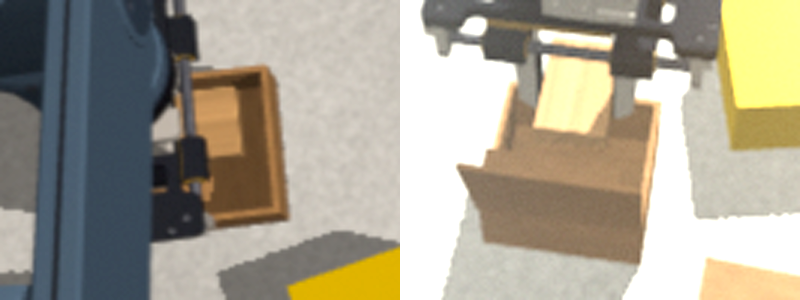

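The tile is held squarely over the box opening and the lid is clear of the gripper, so I'll lower it.

{"api": "carry_out", "payload": {"grip": [-1, -1, -1, -1, -1, -1], "offset": [[0, 0, 0], [0, 0, 0.04], [0, 0, 0.075], [0, 0, 0.1], [0, 0, 0.115], [0, 0, 0.123]], "rotation": [[0, 0, 0], [0, 0, 0], [0, 0, 0], [0, 0, 0], [0, 0, 0], [0, 0, 0]]}}

```text
t: 10.55
ee_pos: [0.5265, 0.2033, 0.0098]
tool_rot: [2.05, 2.38, 0.001]
ft_force: [-0.1, -0.3, -0.7]
grip_width: 0.0515
grasp_force: 15.0
```

{"api": "carry_out", "payload": {"grip": [-1, -1, 0.35, 0.35, 0.35, 0.35, 0.35, 0.35, 0.35, 0.35], "offset": [[0, 0, 0.001], [0, 0, 0.0015], [0, 0, 0.0015], [0, 0, 0.0015], [0, 0, 0.0015], [0, 0, -0.02], [0, 0, -0.06], [0, 0, -0.1], [0, 0, -0.14], [0, 0, -0.155]], "rotation": [[0, 0, 0], [0, 0, 0], [0, 0, 0], [0, 0, 0], [0, 0, 0], [0, 0, 0], [0, 0, 0], [0, 0, 0], [0, 0, 0], [0, 0, 0]]}}

```text
t: 11.8
ee_pos: [0.5271, 0.2038, 0.1673]
tool_rot: [2.048, 2.379, 0.005]
ft_force: [0.2, 0.4, -0.4]
grip_width: 0.0626
grasp_force: 0.0
```

Run:
```python
from h import *
go([.5495,-.369,.2],90.9);go([.5495,-.369,.075],90.9)
```

```text
[0.5495, -0.369, 0.2] off [-0.5698 -0.0628 -0.0331] rot [ 0.26 -0.02  7.64]
[0.5495, -0.369, 0.075] off [-0.5698 -0.0633  0.0919] rot [ 0.26 -0.02  7.64]
```

{"api": "carry_out", "payload": {"grip": [-1, -1, -1, -1, -1, -1, -1, -1, -1, -1], "offset": [[-0.03, -0.003, -0.033], [-0.08, -0.009, -0.033], [-0.14, -0.015, -0.033], [-0.2, -0.022, -0.033], [-0.26, -0.029, -0.033], [-0.32, -0.035, -0.033], [-0.38, -0.042, -0.033], [-0.44, -0.049, -0.033], [-0.5, -0.055, -0.033], [-0.57, -0.063, -0.033]], "rotation": [[0, 0, 1], [0, 0, 2], [0, 0, 3], [0, 0, 4], [0, 0, 5], [0, 0, 6], [0, 0, 7], [0, 0, 7.6], [0, 0, 7.6], [0, 0, 7.6]]}}

```text
t: 13.05
ee_pos: [0.5473, -0.3631, 0.1961]
tool_rot: [-2.202, -2.238, -0.0]
ft_force: [1.1, 0.4, 0.8]
grip_width: 0.0006
grasp_force: 0.0
```

{"api": "carry_out", "payload": {"grip": [-1, -1, -1, -1], "offset": [[0, 0, 0], [0, 0, 0], [0, 0, 0.06], [0, 0, 0.124]], "rotation": [[0, 0, 0], [0, 0, 0], [0, 0, 0], [0, 0, 0]]}}

```text
t: 13.55
ee_pos: [0.5488, -0.3599, 0.075]
tool_rot: [2.199, 2.24, 0.001]
ft_force: [0.6, -0.5, -1.2]
grip_width: 0.0007
grasp_force: 0.0
```

Run:
```python
from h import *
from rig import *
import cv2
go([.5495,-.26,.075],90.9);go([.5492,-.2349,.075],90.9)
o=np.zeros((300,800,3),np.uint8)
d=snapshot('top')['pixels'];e=snapshot('side')['pixels']
o[:,:400]=cv2.resize(d[165:265,170:303,::-1],(400,300),interpolation=cv2.INTER_CUBIC)
o[:,400:]=cv2.resize(e[240:340,250:383,::-1],(400,300),interpolation=cv2.INTER_CUBIC)
cv2.imwrite('pics/c4.png',np.clip(o*1.4,0,255).astype(np.uint8))
```

```text
[0.5495, -0.26, 0.075] off [ 0.0999  0.0026 -0.0001] rot [0.13 0.1  0.15]
[0.5492, -0.2349, 0.075] off [ 0.125   0.0027 -0.0002] rot [0.13 0.1  0.15]
```

View pics/c4.png

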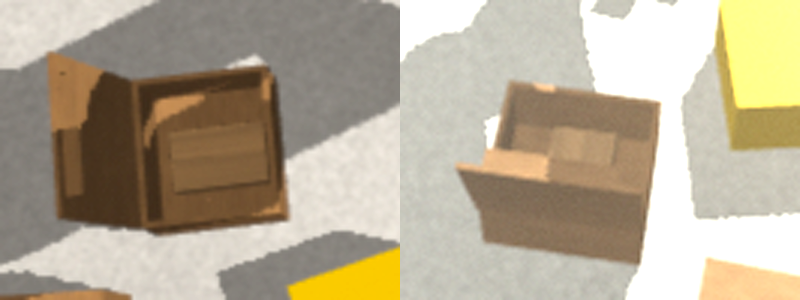

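Tile 1 lies flat and straight in the box, at crop (172–270, 122–192), towards the −y wall. Now the second push.

{"api": "carry_out", "payload": {"grip": [-1, -1, -1, -1, -1, -1, -1, -1, -1, -1], "offset": [[0.01, 0.001, 0], [0.02, 0.001, 0], [0.03, 0.001, 0], [0.042, 0.001, 0], [0.054, 0.001, 0], [0.066, 0.001, 0], [0.078, 0.001, 0], [0.09, 0.001, 0], [0.102, 0.001, 0], [0.114, 0.001, 0]], "rotation": [[0, 0, 0], [0, 0, 0], [0, 0, 0], [0, 0, 0], [0, 0, 0], [0, 0, 0], [0, 0, 0], [0, 0, 0], [0, 0, 0], [0, 0, 0]]}}

```text
t: 14.9
ee_pos: [0.5488, -0.25, 0.0781]
tool_rot: [2.197, 2.233, -0.001]
ft_force: [0.6, -7.1, 5.0]
grip_width: 0.0005
grasp_force: 3.8
```

{"api": "carry_out", "payload": {"grip": [-1, -1, -1, -1, -1, -1], "offset": [[0.006, 0, 0], [0.01, 0, 0], [0.013, 0, 0], [0.016, 0, 0], [0.016, 0, 0], [0.016, 0, 0]], "rotation": [[0, 0, 0], [0, 0, 0], [0, 0, 0], [0, 0, 0], [0, 0, 0], [0, 0, 0]]}}

```text
t: 15.65
ee_pos: [0.5487, -0.237, 0.0781]
tool_rot: [2.195, 2.231, -0.005]
ft_force: [-0.6, -14.5, 2.6]
grip_width: 0.0006
grasp_force: 7.6
```

Run:
```python
from h import *
k=400/133
for z in[.023]:
  P=np.array([ray('top',170+x/k-.5,165+y/3-.5,z) for x,y in[(172,129),(265,122),(271,183),(177,192)]]); print(P[:,:2].tolist(),P.mean(0))
P=np.array([ray('top',170+x/k-.5,165+y/3-.5,.06) for x,y in[(132,80),(270,66),(290,219),(153,234)]]); print(P[:,:2].tolist(),P.mean(0))
```

```text
[[0.5486, 0.2378], [0.5566, 0.1604], [0.5052, 0.1526], [0.4957, 0.23]] [0.526525 0.1952   0.023   ]
[[0.5815, 0.264], [0.5959, 0.1527], [0.4717, 0.1302], [0.457, 0.238]] [0.526525 0.196225 0.06    ]
```

{"api": "carry_out", "payload": {"grip": [-1, -1, -1, -1, -1, -1, -1, -1, -1, -1], "offset": [[-0.01, 0, 0], [-0.02, 0, 0], [-0.035, 0, 0], [-0.05, 0, 0], [-0.065, 0, 0], [-0.08, 0, 0], [-0.1, 0, 0], [-0.12, 0, 0], [-0.135, 0, 0], [-0.135, 0, 0]], "rotation": [[0, 0, 0], [0, 0, 0], [0, 0, 0], [0, 0, 0], [0, 0, 0], [0, 0, 0], [0, 0, 0], [0, 0, 0], [0, 0, 0], [0, 0, 0]]}}

```text
t: 16.9
ee_pos: [0.5487, -0.368, 0.075]
tool_rot: [2.205, 2.238, -0.0]
ft_force: [-0.5, -0.6, 0.3]
grip_width: 0.0003
grasp_force: 0.0
```

Run:
```python
from h import *
from rig import *
import cv2
d=snapshot('top')
o=cv2.resize(d['pixels'][170:250,310:470,::-1],None,fx=5,fy=5,interpolation=cv2.INTER_CUBIC)
cv2.imwrite('pics/c5.png',np.clip(o*1.5,0,255).astype(np.uint8))
go([.5473,-.076,.15],90.9);go([.5473,-.076,.033],90.9)
```

```text
[0.5473, -0.076, 0.15] off [ 0.2909  0.003  -0.0749] rot [-0.01 -0.03 -0.02]
[0.5473, -0.076, 0.033] off [0.2909 0.003  0.0421] rot [-0.01 -0.03 -0.02]
```

View pics/c5.png

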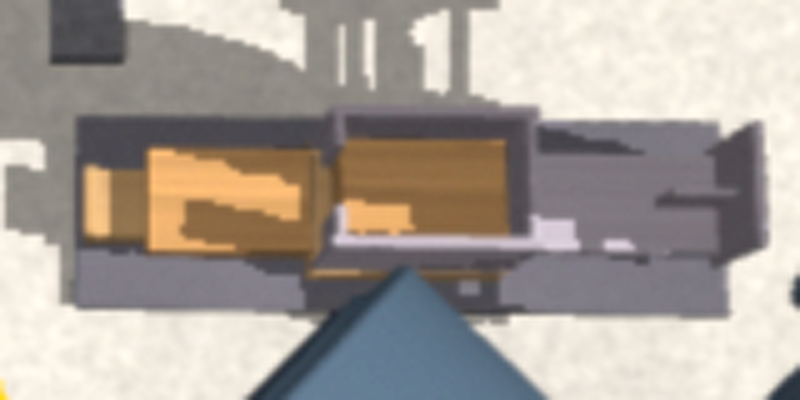

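The second tile is out at the same spot, crop (147–315, 149–253), and the plate is back at rest.

{"api": "carry_out", "payload": {"grip": [-1, -1, -1, 0, 0.5, 1, 1, 1, 1, 1], "offset": [[0, 0, -0.05], [0, 0, -0.1], [0.03, 0, -0.12], [0.07, 0.001, -0.12], [0.12, 0.001, -0.12], [0.17, 0.002, -0.12], [0.22, 0.003, -0.12], [0.27, 0.003, -0.12], [0.291, 0.003, -0.1], [0.291, 0.003, -0.075]], "rotation": [[0, 0, 0], [0, 0, 0], [0, 0, 0], [0, 0, 0], [0, 0, 0], [0, 0, 0], [0, 0, 0], [0, 0, 0], [0, 0, 0], [0, 0, 0]]}}

```text
t: 18.2
ee_pos: [0.5471, -0.0726, 0.1506]
tool_rot: [2.198, 2.243, 0.002]
ft_force: [-0.1, 1.0, 0.7]
grip_width: 0.066
grasp_force: 0.0
```

{"api": "carry_out", "payload": {"grip": [1, 1, 1, 1, 1, 1, -1, -1, -1, -1], "offset": [[0, 0, 0], [0, 0, 0], [0, 0, 0.04], [0, 0, 0.08], [0, 0, 0.117], [0, 0, 0.117], [0, 0, 0.117], [0, 0, 0.117], [0, 0, 0.117], [0, 0, 0.117]], "rotation": [[0, 0, 0], [0, 0, 0], [0, 0, 0], [0, 0, 0], [0, 0, 0], [0, 0, 0], [0, 0, 0], [0, 0, 0], [0, 0, 0], [0, 0, 0]], "squeeze": 15}}

```text
t: 19.45
ee_pos: [0.5476, -0.0756, 0.0339]
tool_rot: [2.202, 2.239, 0.001]
ft_force: [-0.1, -0.2, -0.6]
grip_width: 0.0579
grasp_force: 0.0
```

{"api": "carry_out", "payload": {"grip": [-1, -1, -1, -1, -1, -1, -1, -1], "offset": [[0, 0, 0], [0, 0, 0], [0, 0, -0.02], [0, 0, -0.06], [0, 0, -0.1], [0, 0, -0.13], [0, 0, -0.13], [0, 0, -0.13]], "rotation": [[0, 0, 0], [0, 0, 0], [0, 0, 0], [0, 0, 0], [0, 0, 0], [0, 0, 0], [0, 0, 0], [0, 0, 0]]}}

```text
t: 20.45
ee_pos: [0.5464, -0.0753, 0.1619]
tool_rot: [-2.202, -2.238, 0.001]
ft_force: [-0.5, 0.9, -0.8]
grip_width: 0.0517
grasp_force: 15.0
```

Run:
```python
from h import *
go([.526,.2035,.16],98.5)
```

```text
[0.526, 0.2035, 0.16] off [ 0.2791 -0.0158  0.0021] rot [-0.1  -0.04 -7.56]
```

{"api": "carry_out", "payload": {"grip": [-1, -1, -1, -1, -1, -1, -1, -1, -1, -1], "offset": [[0.03, -0.002, 0], [0.07, -0.004, 0], [0.11, -0.006, 0], [0.15, -0.009, 0], [0.19, -0.012, 0], [0.23, -0.014, 0], [0.265, -0.016, 0], [0.28, -0.016, 0], [0.28, -0.016, 0], [0.28, -0.016, 0.03]], "rotation": [[0, 0, -1], [0, 0, -2], [0, 0, -3], [0, 0, -4], [0, 0, -5], [0, 0, -6], [0, 0, -7], [0, 0, -7.6], [0, 0, -7.6], [0, 0, -7.6]]}}

```text
t: 21.7
ee_pos: [0.5286, 0.2034, 0.1344]
tool_rot: [2.048, 2.377, 0.005]
ft_force: [1.1, 0.8, -0.8]
grip_width: 0.0516
grasp_force: 15.0
```

{"api": "carry_out", "payload": {"grip": [-1, -1, -1, -1, -1, -1], "offset": [[0, 0, 0.03], [0, 0, 0.06], [0, 0, 0.085], [0, 0, 0.095], [0, 0, 0.101], [0, 0, 0.102]], "rotation": [[0, 0, 0], [0, 0, 0], [0, 0, 0], [0, 0, 0], [0, 0, 0], [0, 0, 0]]}}

```text
t: 22.45
ee_pos: [0.5271, 0.2038, 0.0315]
tool_rot: [2.05, 2.38, 0.001]
ft_force: [0.1, 0.1, 0.0]
grip_width: 0.0519
grasp_force: 15.0
```

{"api": "carry_out", "payload": {"grip": [-1, -1, -1], "offset": [[0, 0, 0.002], [0, 0, 0.0045], [0, 0, 0.0045]], "rotation": [[0, 0, 0], [0, 0, 0], [0, 0, 0]]}}

```text
t: 22.82
ee_pos: [0.5266, 0.2043, 0.0268]
tool_rot: [2.05, 2.381, 0.0]
ft_force: [0.2, 0.5, -0.7]
grip_width: 0.0517
grasp_force: 15.0
```

{"api": "carry_out", "payload": {"grip": [0.35, 0.35, 0.35, 0.35, 0.35, 0.35, 0.35, 0.35, 0.35], "offset": [[0, 0, 0], [0, 0, 0], [0, 0, 0], [0, 0, -0.02], [0, 0, -0.06], [0, 0, -0.1], [0, 0, -0.15], [0, 0, -0.18], [0, 0, -0.18]], "rotation": [[0, 0, 0], [0, 0, 0], [0, 0, 0], [0, 0, 0], [0, 0, 0], [0, 0, 0], [0, 0, 0], [0, 0, 0], [0, 0, 0]]}}

```text
t: 23.95
ee_pos: [0.5282, 0.2045, 0.2094]
tool_rot: [2.047, 2.378, 0.007]
ft_force: [0.5, -0.2, 0.4]
grip_width: 0.0635
grasp_force: 0.0
```

Run:
```python
from h import *
# hinge frame: hinge point and box axes
c=np.array([.5266,.1963]); u=np.array([-np.sin(np.radians(8.5)),np.cos(np.radians(8.5))])
for r,z in[(.115,.21),(.115,.125),(.075,.125)]: # r: distance +y of hinge
    p=c+u*(.055+r); go([p[0],p[1],z],98.5)
```

```text
[np.float64(0.5014724001079661), np.float64(0.3644326967715259), 0.21] off [ 0.1621 -0.0027 -0.0006] rot [ 0.34 -0.01  0.04]
[np.float64(0.5014724001079661), np.float64(0.3644326967715259), 0.125] off [ 0.1621 -0.0032  0.0844] rot [ 0.34 -0.01  0.04]
[np.float64(0.5073847765531506), np.float64(0.32487206223704923), 0.125] off [ 0.1221 -0.0032  0.0844] rot [ 0.34 -0.01  0.04]
```

{"api": "carry_out", "payload": {"grip": [-1, -1, -1, -1, -1, -1, -1, -1, -1, -1], "offset": [[0.04, -0.001, -0.01], [0.09, -0.002, -0.01], [0.14, -0.003, -0.01], [0.162, -0.003, 0], [0.162, -0.003, 0.04], [0.162, -0.003, 0.084], [0.15, -0.003, 0.084], [0.135, -0.003, 0.084], [0.12, -0.003, 0.084], [0.105, -0.003, 0.084]], "rotation": [[0, 0, 0], [0, 0, 0], [0, 0, 0], [0, 0, 0], [0, 0, 0], [0, 0, 0], [0, 0, 0], [0, 0, 0], [0, 0, 0], [0, 0, 0]]}}

```text
t: 25.2
ee_pos: [0.5093, 0.3063, 0.1243]
tool_rot: [2.05, 2.379, 0.004]
ft_force: [-0.0, 0.1, 0.8]
grip_width: 0.0006
grasp_force: 0.0
```

{"api": "carry_out", "payload": {"grip": [-1, -1, -1, -1, -1, -1, -1, -1, -1, -1], "offset": [[-0.012, 0, 0], [-0.024, 0, 0], [-0.036, 0, 0], [-0.048, 0, 0], [-0.06, 0, 0], [-0.072, 0, 0], [-0.084, 0, 0], [-0.096, 0, 0], [-0.106, 0, 0], [-0.106, 0, 0]], "rotation": [[0, 0, 0], [0, 0, 0], [0, 0, 0], [0, 0, 0], [0, 0, 0], [0, 0, 0], [0, 0, 0], [0, 0, 0], [0, 0, 0], [0, 0, 0]]}}

```text
t: 26.45
ee_pos: [0.524, 0.2018, 0.1227]
tool_rot: [2.051, 2.379, -0.0]
ft_force: [-0.6, -0.2, 0.3]
grip_width: 0.0003
grasp_force: 0.0
```

Run:
```python
from h import *
from rig import *
import cv2
c=np.array([.5266,.1963]); u=np.array([-np.sin(np.radians(8.5)),np.cos(np.radians(8.5))])
for r,h in[(-.05,.065),(-.085,.004)]:
    p=c+u*(.055+r); go([p[0],p[1],.06+h],98.5)
e=snapshot('side')['pixels']
cv2.imwrite('pics/c6.png',np.clip(cv2.resize(e[200:350,210:410,::-1],(800,600),interpolation=cv2.INTER_CUBIC)*1.3,0,255).astype(np.uint8))
```

```text
[np.float64(0.5258609529443519), np.float64(0.20124507931680957), 0.125] off [-0.0008  0.0018 -0.0023] rot [-0.    0.02 -0.03]
[np.float64(0.5310342823338883), np.float64(0.1666295240991425), 0.064] off [-0.0358  0.0018  0.0587] rot [-0.    0.02 -0.03]
```

View pics/c6.png

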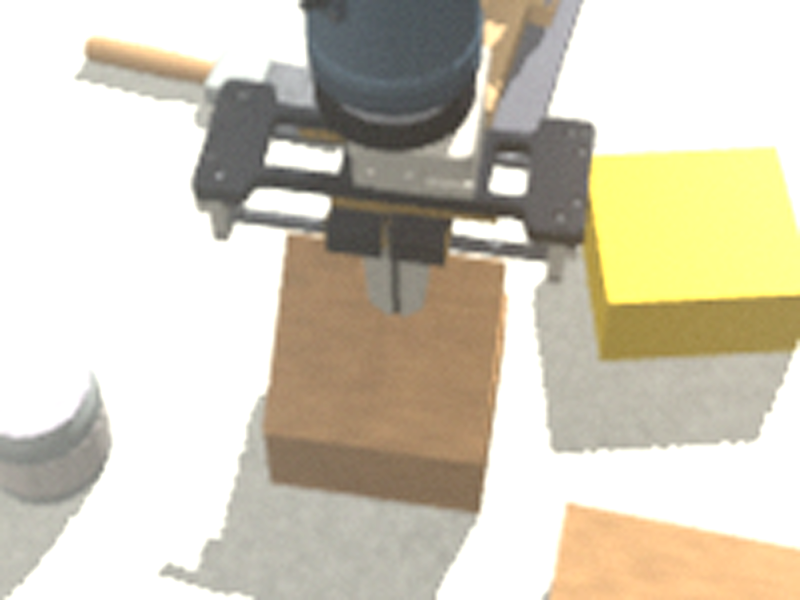

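The lid is about halfway down, with the fingertip at crop (397,312) on its outer face. I'll carry it down and press.

{"api": "carry_out", "payload": {"grip": [-1, -1, -1, -1, -1, -1, -1, -1], "offset": [[-0.008, 0.001, 0.007], [-0.016, 0.002, 0.015], [-0.024, 0.002, 0.025], [-0.03, 0.002, 0.035], [-0.034, 0.002, 0.043], [-0.036, 0.002, 0.049], [-0.037, 0.002, 0.054], [-0.037, 0.002, 0.057]], "rotation": [[0, 0, 0], [0, 0, 0], [0, 0, 0], [0, 0, 0], [0, 0, 0], [0, 0, 0], [0, 0, 0], [0, 0, 0]]}}

```text
t: 27.5
ee_pos: [0.5312, 0.1664, 0.0654]
tool_rot: [2.05, 2.381, -0.0]
ft_force: [-0.3, -0.3, 1.0]
grip_width: 0.0004
grasp_force: 0.2
```

{"api": "carry_out", "payload": {"grip": [-1, -1, -1, -1], "offset": [[0, 0, 0.001], [0, 0, 0.003], [0, 0, 0.004], [0, 0, 0.004]], "rotation": [[0, 0, 0], [0, 0, 0], [0, 0, 0], [0, 0, 0]]}}

```text
t: 28.0
ee_pos: [0.5315, 0.1666, 0.0639]
tool_rot: [2.049, 2.38, 0.001]
ft_force: [-6.0, -1.4, 15.8]
grip_width: 0.0005
grasp_force: 7.9
```

TCP stopped at 0.064, which is rim plus lid thickness, with 16 N: the lid is shut. I'll back off and check.

{"api": "carry_out", "payload": {"grip": [-1, -1, -1, -1, -1, -1, -1, -1, -1, -1], "offset": [[0, 0, -0.01], [0, 0, -0.04], [0, 0, -0.09], [-0.01, 0, -0.14], [-0.06, 0, -0.17], [-0.11, 0, -0.17], [-0.16, 0, -0.17], [-0.21, 0, -0.17], [-0.26, 0, -0.17], [-0.26, 0, -0.17]], "rotation": [[0, 0, 0], [0, 0, 0], [0, 0, 0], [0, 0, 0], [0, 0, 0], [0, 0, 0], [0, 0, 0], [0, 0, 0], [0, 0, 0], [0, 0, 0]]}}

```text
t: 29.25
ee_pos: [0.5702, -0.0941, 0.2314]
tool_rot: [2.055, 2.376, -0.001]
ft_force: [-0.3, -0.0, 0.2]
grip_width: 0.0007
grasp_force: 0.0
```

Run:
```python
from h import *
from rig import *
import cv2
o=np.zeros((600,800,3),np.uint8)
d=snapshot('top')['pixels'];e=snapshot('side')['pixels']
o[:300,:400]=cv2.resize(d[165:265,170:303,::-1],(400,300),interpolation=cv2.INTER_CUBIC)
o[:300,400:]=cv2.resize(e[240:340,250:383,::-1],(400,300),interpolation=cv2.INTER_CUBIC)
o[300:,:400]=cv2.resize(d[40:340,80:480,::-1],(400,300),interpolation=cv2.INTER_AREA)
o[300:,400:]=cv2.resize(e[80:380,100:500,::-1],(400,300),interpolation=cv2.INTER_AREA)
cv2.imwrite('pics/c7.png',np.clip(o*1.3,0,255).astype(np.uint8))
print(sense()['ft_force'])
```

```text
[ 0.30013706 -0.4169161  -0.05868205]
```

View pics/c7.png

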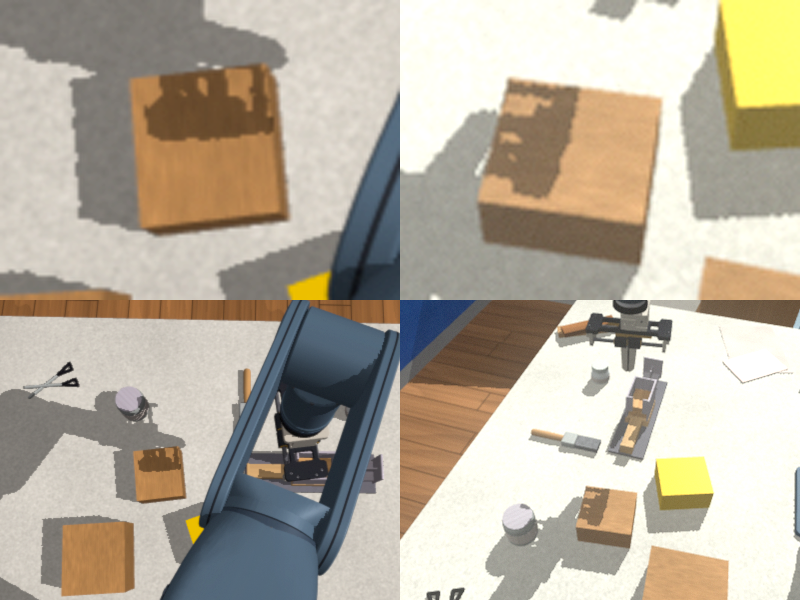

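The lid lies flat on the rim at crop (131–288, 66–234), the same outline as the rim measured earlier. The tin, jar and brush are where they were, and the pusher is back.

```bash
python3 -c "
from rig import *
print(finish_job())"
```

```text
the job is handed in; nothing more can be done
None
```

The job is handed in at about 29 s: two tiles went into the box one on the other, the other two should still be in the magazine, the lid is pressed shut on the rim, and the tin, jar and brush look undisturbed.

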